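Hang the loose gauge on the turret's empty hook

TASK

On this transformer-bobbin bench the rotary gauge stand has one empty hook. First turn the stand by its top knob until the empty hook points along the pointer plate on its base; then take the loose gauge that has the window (like the three already hanging), without tipping it over, and hang it by the window on that hook, leaving it hanging still and the hook still over the pointer plate.

Things in the scene. Friction and masses are not known exactly. Their poses are not given: they have to be found in the camera images.
- turret (a joint): Angle of the rotary stand's turning head about its upright axis, rad, counter-clockwise from above. 0: the empty hook points along the pointer plate, an aluminium tongue 24 mm wide on the bench, reaching 160 mm from the axis on the robot's side. Starts at 0.6 to 1.4. Light friction (0.15 N m), no detents or spring: it stays where it is left.
- turret_knob (a point): Centre of the black bar knob on top of the turning head, on its axis, 185 mm above the bench. The bar is 56 mm long (x), 16 mm wide (y) and 40 mm tall and turns with the head. Axes turn with the head: x along the bar, z up; the empty hook points to -x. The grips of the hanging gauges, 112 mm from the axis, reach 182 mm above the bench.
- empty_hook (a point): Hanging place on the empty hook: on the centre line of its level arm, 112 mm from the head's axis, 130 mm above the bench. The arm, a steel rod 8 mm thick, points outwards along -x; 20 mm farther out it turns straight up, to 22 mm above this point. z up. Three like hooks at 90 degree steps carry gauges fixed to them.
- gauge_mid (a point): Centre of the loose windowed gauge, 64 mm above its underside; stands upright, z up. 128 mm tall, 0.2 to 0.42 kg. Steel foot 36 (x) by 52 (y) by 30 mm; on it a flat frame 12 mm thick, 52 mm wide, its window (open along x) 40 mm wide, from 34 mm below to 16 mm above this point. Hung on the hook, this point is 12 mm below the arm's centre line.
- gauge_grip (a point): Centre of the same gauge's black grip, 24 by 24 mm and 40 mm tall, 44 mm above its centre, on top of the frame's 8 mm top bar. Two other loose gauges of equal height, with the same grip but no window, stand nearby: one with a round foot and thin round stem, one with a stepped solid neck.
Not all that is in view belongs to the job. Leave any pink or yellow look-alike of the part that bears gauge_mid alone.

How it is judged:
By the outcome, as a careful person would: the job done as asked, in the order asked, and still so for the second after the job is handed in, with the robot touching nothing.
It also fails if it takes over 54 s, if anything falls off the work surface, if the arm or the gripper's body presses on something with over 40 N, if the wrist force passes 120 N, or if a joint passes its speed limit or range.

ROBOT

A 7-joint arm with a two-finger parallel gripper is mounted at the origin on the work surface. World frame = base frame: x ahead of the robot, y to its left, z up, the work surface at z = 0. Lengths are in m, angles in rad, forces in N, time in s.
With the tool pointing down it reaches from about 0.425 to 0.875 m from the base axis. Payload 4.7 kg.
Tool frame: the origin (TCP) lies where the fingers leave the gripper's body, on its centre line; the fingertips stand 70 mm ahead of it and the grasp point (between the pads) lies 51 mm ahead of it; z points along the fingers, y is the line along which they close (so a half turn about z gives the same grasp; the last joint's range is limited). The gripper opens to 87 mm and grips with 3 to 60 N. Pads are 19 mm wide; open, the fingers measure 117 mm over their backs; the gripper's body (75 mm by 190 mm) begins 51 mm behind the grasp point.
Start: joints at [1.273, 0.321, -0.07, 1.45, 0.023, 1.371, -0.057], TCP at [0.199, -0.619, 0.292] pointing down, gripper open.
Joint ranges: [-2.86, 2.86], [-0.3, 2.09], [-1.38, 1.24], [0.06, 2.45], [-1.56, 4.7], [0.09, 2.05], [-2.69, 2.69]. Speed limits (rad/s): [2.57, 2.57, 3.14, 3.14, 3.14, 3.14, 3.14].

INTERFACE

Orientations are given as a rotation vector (axis times angle).
In Python, from bench import ctrl gives the robot as it stands.
- The arm moves only by the tool play_rows, never from a script. Its argument "increments" is a list that holds one entry, the list of rows, each a list of 7 numbers: the shift along the tool's x, y, z as a fraction of full scale, then the turn, a rotation vector about the tool's x, y, z as a fraction of full scale, then the gripper command: -1 is shut, 1 is fully open, values between are in proportion. A call has 1 to 8 rows; each row is the pose to reach, as a shift and turn from the pose commanded when the call began, along the tool's axes at that moment; what a row does not reach only later rows make up. Full scale, the value 1, is 0.1 m for a shift and 90 degrees for a turn. A row lasts 1/10 s, in which the tool goes at most 50 mm and 8.59 degrees, less where a joint would pass 70% of its speed; a pose out of reach is approached as far as the arm can. A call with a number of a shift or a turn outside -1 to 1 is refused whole. A call with a gripper value outside its range is refused whole. The fingers move at their own pace and stop on an object; "squeeze" is the grip in N (left out, the last holds). Time passes only in rows, so rows that repeat a pose let the fingers close. It gives the time, the measured TCP pose, the force, the opening and the grip force at its end, in the units of the state.
- ctrl.get_state(): the state, without advancing time (a new reading comes with each control period).
- ctrl.get_image(name): name is "side" or "top"; returns the picture (480x640x3 uint8, red, green, blue); there is no depth.
- ctrl.get_calibration(name): a dict with "vertical_fov" (degrees; the focal length in pixels is half the picture's height over the tangent of half this angle, whatever the lens; pixels are square), "cx", "cy" (the principal point, pixels), "R" (3x3) and "t" (3): a world point X has camera coordinates R X + t. Camera axes: x right, y down, z forward; pixel columns grow to the right and rows downward; lengths in m; the calibration is good to about 2 mm. A picture is of the moment at which its call begins. get_calibration takes no time and is no camera call.
- ctrl.close_job(): hands the job in; it is judged then, once.
The state is a dict: "time": time; "joint_positions": joint angles; "qd": joint speeds; "joint_torque": joint torques, N m; "position": TCP position; "tool_rot": TCP orientation; "ft_force": force on the tool from outside, world axes, zero at the start; "torque": the same for the moment, N m; "grip_width": opening from 0.0 (shut) to 1.0 (fully open); "grip_force": force on a finger pad.
Only numpy, scipy, OpenCV 4.12 (cv2) and the standard library are available. Lean on these libraries where they do the work, as an engineer would, in place of code of your own. Each camera call takes 0.05 s, during which the arm holds its last target. There are 200 camera calls.

## Working session

There is one attempt and no reset: what is moved stays moved. The work goes in short steps, Python scripts to look and compute and a tool call to move; the robot and the scene stay as the last step left them, time stands still between calls to the robot, and variables do not carry over. Pictures are saved under pics/ and viewed, at most 13 in all, crops included, and the job is handed in when it is done.

Besides the shell and the picture viewer there is one more tool, called after "Call:" as name([rows], argument=value, ...), one row to a line, values as JSON. play_rows: Moves the arm, as the interface text tells. Shift numbers are shares of 0.1 m and turn numbers shares of 90 degrees, none past 1 either way. Its arguments: {"type":"object","properties":{"increments":{"type":"array"},"squeeze":{"type":"number"}},"required":["increments"]}

```bash
mkdir -p pics; cat > h.py <<'E'
import numpy as np, cv2
from bench import ctrl
def snap(n,f):
    im=ctrl.get_image(n); cv2.imwrite('pics/'+f,im[:,:,::-1]); return im
def cal(n):
    c=ctrl.get_calibration(n); f=240/np.tan(np.radians(c['vertical_fov'])/2)
    return f,c['cx'],c['cy'],np.array(c['R']),np.array(c['t'])
def ray(n,u,v):
    f,cx,cy,R,t=cal(n); return -R.T@t, R.T@np.array([(u-cx)/f,(v-cy)/f,1])
def plane(n,u,v,z):
    o,d=ray(n,u,v); return o+d*(z-o[2])/d[2]
def proj(n,X):
    f,cx,cy,R,t=cal(n); p=R@np.array(X)+t; return np.array([cx+f*p[0]/p[2],cy+f*p[1]/p[2]])
def tri(n1,p1,n2,p2):
    (a,d),(b,e)=ray(n1,*p1),ray(n2,*p2)
    s=np.linalg.lstsq(np.c_[d,-e],b-a,rcond=None)[0]; P,Q=a+d*s[0],b+e*s[1]
    return (P+Q)/2,np.linalg.norm(P-Q)
E
python3 - <<'E'
from h import *
snap('top','top0.png');snap('side','side0.png')
for n in('top','side'): print(cal(n), ctrl.get_calibration(n).keys())
s=ctrl.get_state();print(s)
E
```

```text
(np.float64(462.3792176993613), 317.27366378273024, 242.3975760576255, array([[-0.00533283, -0.99997725, -0.00412998],
       [-0.98561204,  0.00595387, -0.1689185 ],
       [ 0.16893925,  0.00316975, -0.98562137]]), array([-0.11809865,  0.5702878 ,  0.8725249 ])) dict_keys(['vertical_fov', 'cx', 'cy', 'R', 't'])
(np.float64(466.02442094138144), 316.7427120810864, 241.1635195854986, array([[-0.94417003, -0.32889933,  0.01918806],
       [-0.2229986 ,  0.59511797, -0.77207916],
       [ 0.24251716, -0.73325291, -0.63523664]]), array([0.48488038, 0.2858747 , 0.70316923])) dict_keys(['vertical_fov', 'cx', 'cy', 'R', 't'])
{'time': 0.1, 'joint_positions': array([ 1.27312783,  0.32174457, -0.07006458,  1.45157565,  0.02258472,
        1.37075091, -0.05689787]), 'qd': array([ 5.58360967e-04, -1.53576986e-03, -1.43061803e-03, -4.23838213e-03,
        4.35424842e-05,  1.11376195e-03, -4.80009477e-04]), 'joint_torque': array([ 3.32380114e-05, -4.92570949e+01, -4.05798666e-01, -3.13396311e+01,
       -6.42091711e-02,  3.95317865e-02,  8.52245557e-05]), 'position': array([ 0.19922192, -0.61832706,  0.29126202]), 'tool_rot': array([-3.10186100e+00, -4.87499526e-01,  5.41026467e-04]), 'ft_force': array([-0.7351437 ,  0.09076066,  1.26864463]), 'torque': array([0.03500333, 0.07336819, 0.06910584]), 'grip_force': 0.0, 'grip_width': 0.9998330553479029}
```

View pics/top0.png

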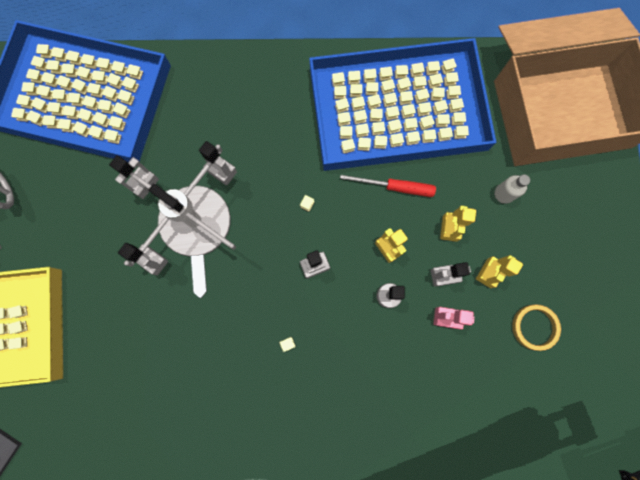

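View pics/side0.png

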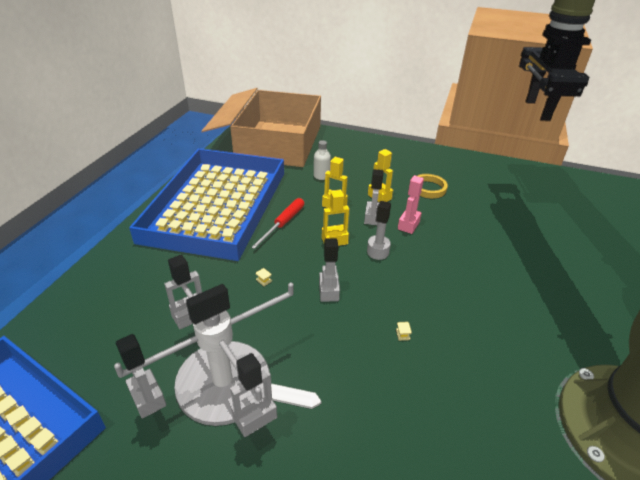

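The top view shows the stand at about (190,215), with its empty hook pointing to about (232,246) and the pointer plate to (199,295).

These could be taken for the target:
- Grey square foot: top (315,262), side (330,270).
- Grey square foot: top (450,273), side (375,195).
- Round-foot gauge: top (390,294), side (378,230).
- Yellow look-alikes: top (392,245), (457,225) and (498,270).
- Pink look-alike: top (453,318).

I'll take a close crop of the two grey square-footed ones.

```bash
python3 - <<'E'
import cv2,numpy as np
s=cv2.imread('pics/side0.png');t=cv2.imread('pics/top0.png')
k=lambda a:cv2.resize(a,(380,290),interpolation=cv2.INTER_CUBIC)
cv2.imwrite('pics/c0.png',np.vstack([np.hstack([k(s[235:305,285:377]),k(s[160:230,335:427])]),np.hstack([k(t[235:291,278:352]),k(t[250:306,420:494])])]))
E
```

```text
(no output)
```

View pics/c0.png

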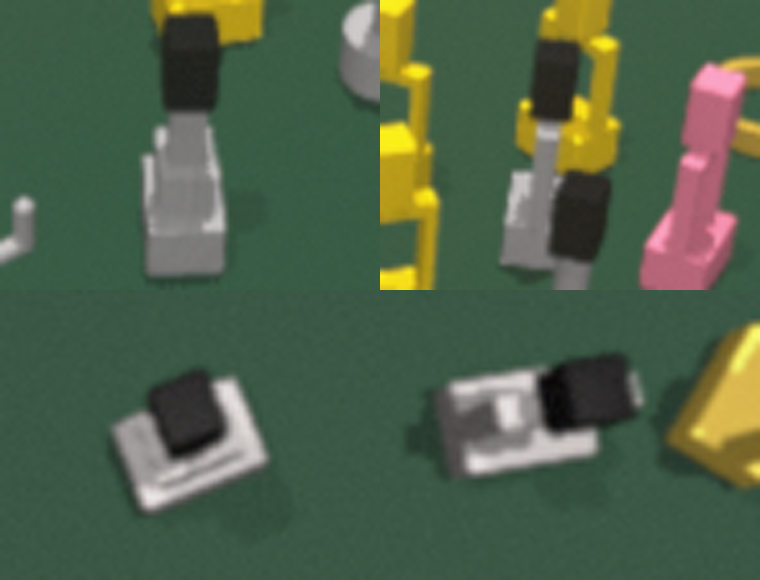

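The left crop (top (315,262)) looks like a solid stepped neck. The right one (top (450,273)) looks like a thin frame seen edge-on. I'll check that numerically and measure the stand at the same time.

```bash
python3 - <<'E'
from h import *
for n in('top','side'):
    im=cv2.imread(f'pics/{n}0.png'); g=im.max(2)
    k,l,st,c=cv2.connectedComponentsWithStats((g<50).astype(np.uint8))
    print(n)
    for i in range(1,k):
        if 60<st[i,4]<2500:
            r=cv2.minAreaRect(np.argwhere(l==i)[:,::-1].astype(np.float32)); print(st[i],c[i].round(1),[np.round(x,1) for x in r])
im=cv2.imread('pics/top0.png');hsv=cv2.cvtColor(im,cv2.COLOR_BGR2HSV)
m=((hsv[...,1]<45)&(hsv[...,2]>95)).astype(np.uint8)
k,l,st,c=cv2.connectedComponentsWithStats(m)
for i in range(1,k):
    if 60<st[i,4]<9000 : print('grey',st[i],c[i].round(1),np.round(cv2.boxPoints(cv2.minAreaRect(np.argwhere(l==i)[:,::-1].astype(np.float32))).ravel(),1))
# hypothesis: foot corners for the two gauges
for nm,p in(('L',(315,264)),('R',(450,275))): print(nm,plane('top',*p,0.03).round(4))
E
```

```text
top
[199 141  20  22 259] [208.8 151.7] [array([209., 152.]), array([19.8, 14.1]), np.float64(45.0)]
[110 156  24  22 275] [121.3 166. ] [array([121.7, 166. ]), array([22.6, 12.9]), np.float64(35.5)]
[149 184  34  28 316] [164.6 196.8] [array([165.4, 198.3]), array([37.5, 10.9]), np.float64(39.5)]
[118 243  25  19 281] [129.7 252.1] [array([130. , 252.2]), array([20.2, 15.6]), np.float64(36.9)]
[307 251  14  16  94] [313.5 258.2] [array([314. , 258.5]), array([13.6, 11.6]), np.float64(66.0)]
[451 263  18  14 203] [459.5 269.5] [array([459.5, 269.5]), array([13., 17.]), np.float64(90.0)]
[389 286  16  13 141] [396.2 292.1] [array([396.5, 292. ]), array([15., 12.]), np.float64(0.0)]
[  0 429  21  47 137] [  9.4 447.2] [array([ 10., 452.]), array([46., 20.]), np.float64(90.0)]
[619 470  21  10 158] [628.8 474.8] [array([629. , 474.5]), array([ 9., 20.]), np.float64(90.0)]
side
[550  11  39  13 300] [568.2  18. ] [array([568.8,  18. ]), array([38.3,  9.6]), np.float64(8.4)]
[372 171  11  18 151] [376.9 179.2] [array([376.8, 179.2]), array([ 9.3, 17.4]), np.float64(8.1)]
[377 202  14  21 
[... 1842 characters left out ...]
. 184.]
grey [340 175  48  11 183] [363.2 179.5] [339.6 177.8 340.2 173.9 387.3 181.3 386.7 185.1]
grey [495 174  36  29 662] [512.1 188. ] [491.2 191.4 520.1 166.6 534.9 183.9 506.  208.7]
grey [302 197  11  11  74] [306.8 201.8] [301.4 204.2 305.4 196.2 312.6 199.8 308.6 207.8]
grey [300 251  31  27 362] [314.8 265.8] [298.6 260.4 323.6 250.4 330.6 268.  305.6 278. ]
grey [433 265  30  21 346] [445.7 275.6] [432.5 266.9 459.4 262.4 462.6 281.6 435.7 286.1]
grey [378 283  23  25 318] [387.  296.1] [374.4 286.6 393.9 280.5 401.5 304.7 382.  310.8]
grey [281 339  13  11  96] [286.8 344.2] [280.  342.4 290.2 338.1 293.6 346.2 283.5 350.5]
L [ 0.5286 -0.1165  0.03  ]
R [ 0.5048 -0.387   0.03  ]
```

```bash
python3 - <<'E'
from h import *
P={'knob':((165,197.5),(208.2,303.5)),'g1':((209,152),(179.2,269.4)),'g2':((121.5,166),(130.2,351.5)),'g3':((129.8,252.2),(249.6,376)),'R':((459.5,269.5),(376.9,180)),'L':((314,258.5),(330.6,250)),'round':((396.4,292),(383.1,212))}
Q={}
for k,(a,b) in P.items():
    X,e=tri('top',a,'side',b); Q[k]=X; print(k,X.round(4),round(e,4))
c=(Q['g1']+Q['g3'])/2; print('axis',c, [np.degrees(np.arctan2(*(Q[g]-c)[[1,0]])).round(1) for g in('g1','g2','g3')],[np.linalg.norm((Q[g]-c)[:2]).round(4) for g in('g1','g2','g3')])
print('plate tip',plane('top',200,297,0.004),'disc',plane('top',194,220,0.01), 'hooktip', tri('top',(231,246),'side',(291,289)))
rect={'R':[432.5,266.9,459.4,262.4,462.6,281.6,435.7,286.1],'L':[298.6,260.4,323.6,250.4,330.6,268,305.6,278]}
for k,r in rect.items():
    W=[plane('top',r[i],r[i+1],.03) for i in(0,2,4,6)]
    print(k,[np.linalg.norm(W[i]-W[(i+1)%4]).round(4) for i in range(4)],'ang long',np.degrees(np.arctan2(*(W[1]-W[0])[[1,0]])).round(1),np.mean(W,0))
    u=(W[1]-W[0]);u/=np.linalg.norm(u)
    b=Q[k]*[1,1,0]
    for s in(-26,-20,20,26):
        for z in(.030,.08,.1): print(s,z,proj('top',b+u*s/1000+[0,0,z]).round(1),proj('side',b+u*s/1000+[0,0,z]).round(1))
E
```

```text
knob [0.6254 0.1392 0.1872] 0.0004
g1 [0.7166 0.0726 0.1627] 0.0002
g2 [0.6912 0.2287 0.163 ] 0.0003
g3 [0.5347 0.2061 0.1569] 0.0018
R [ 0.5073 -0.3839  0.1049] 0.0005
L [ 0.5292 -0.1153  0.1077] 0.0
round [ 0.4664 -0.2656  0.1073] 0.0006
axis [0.62564402 0.13938277 0.15980405] [np.float64(-36.3), np.float64(53.7), np.float64(143.7)] [np.float64(0.1128), np.float64(0.1108), np.float64(0.1128)]
plate tip [0.46512211 0.1197324  0.004     ] disc [0.62533635 0.13680313 0.01      ] hooktip (array([0.54774393, 0.03246045, 0.14113225]), np.float64(0.0006982522615925583))
R [np.float64(0.0553), np.float64(0.0389), np.float64(0.0549), np.float64(0.0388)] ang long -80.8 [ 0.5064222  -0.38220813  0.03      ]
-26 0.03 [435.6 275.9] [372.6 213.8]
-26 0.08 [442.2 273.3] [374.8 195.7]
-26 0.1 [445.  272.2] [375.7 188.1]
-20 0.03 [438.6 275.4] [372.8 212.3]
-20 0.08 [445.3 272.8] [375.  194.2]
-20 0.1 [448.2 271.7] [375.9 186.6]
20 0.03 [458.1 272.1] [374.2 202.6]
20 0.08 [465.9 269.4] [376.4 184.7]
20 0.1 [469.3 268.2] [377.2 177.2]
26 0.03 [461.  271.6] [374.4 201.2]
26 0.08 [469.  268.8] [376.6 183.3]
26 0.1 [472.4 267.6] [377.4 175.9]
L [np.float64(0.0545), np.float64(0.0385), np.float64(0.0541), np.float64(0.0383)] ang long -68.3 [ 0.52826906 -0.11567454  0.03      ]
-26 0.03 [302.4 268.5] [329.9 290.4]
-26 0.08 [301.5 265.5] [331.  270.9]
-26 0.1 [301.1 264.2] [331.4 262.7]
-20 0.03 [305.2 267.4] [329.7 288.1]
-20 0.08 [304.4 264.4] [330.7 268.7]
-20 0.1 [304.1 263. ] [331.2 260.5]
20 0.03 [323.6 260. ] [328.4 273.5]
20 0.08 [323.9 256.6] [329.3 254.3]
20 0.1 [324.  255.1] [329.7 246.2]
26 0.03 [326.4 258.9] [328.2 271.4]
26 0.08 [326.8 255.4] [329.1 252.2]
26 0.1 [326.9 253.9] [329.5 244.1]
```

R is the windowed one: at z = 0.1 a 52 mm wide top bar projects to (445,272) and (472,268), exactly on the bright ends either side of the grip. L has nothing at that height. 

The axis is at (0.6256, 0.139), the hook points at 233.7° and the plate at about 187°, so the turret is at about 0.81 rad. Now I'll set off for the knob.

Call:
play_rows([
  [[0.3, -0.3, -0.2, 0, 0, 0, 1], [0.65, -0.62, -0.2, 0, 0, 0, 1], [1, -0.95, -0.2, 0, 0, 0, 1], [1, -0.95, -0.2, 0, 0, 0, 1]],
])

```text
time: 0.5
position: [0.2709, -0.4914, 0.3125]
tool_rot: [-3.098, -0.504, -0.004]
ft_force: [0.5, 0.7, 1.2]
grip_width: 0.999
grip_force: 0.0
```

Call:
play_rows([
  [[0.4, -0.38, 0, 0, 0, 0, 1], [0.7, -0.67, 0, 0, 0, 0, 1], [1, -0.95, 0, 0, 0, 0, 1]],
])

```text
time: 0.8
position: [0.3321, -0.3746, 0.3119]
tool_rot: [-3.103, -0.488, 0.0]
ft_force: [0.0, 0.4, 0.5]
grip_width: 1.001
grip_force: 0.0
```

Call:
play_rows([
  [[0.35, -0.33, 0, 0, 0, 0, 1], [0.7, -0.67, 0, 0, 0, 0, 1], [1, -0.95, 0, 0, 0, 0, 1]],
])

```text
time: 1.1
position: [0.3982, -0.2531, 0.3121]
tool_rot: [-3.103, -0.49, 0.0]
ft_force: [0.3, -0.4, 0.0]
grip_width: 1.003
grip_force: 0.0
```

Call:
play_rows([
  [[0.35, -0.33, 0, 0, 0, 0, 1], [0.7, -0.67, 0, 0, 0, 0, 1], [1, -0.95, 0, 0, 0, 0, 1]],
])

```text
time: 1.4
position: [0.4642, -0.1319, 0.3122]
tool_rot: [3.103, 0.49, 0.0]
ft_force: [1.7, -1.3, 0.4]
grip_width: 1.002
grip_force: 0.0
```

Call:
play_rows([
  [[0.35, -0.33, 0, 0, 0, 0, 1], [0.7, -0.67, 0, 0, 0, 0, 1], [1, -0.95, 0, 0, 0, 0, 1], [1, -0.95, 0, 0, 0, 0, 1]],
])

```text
time: 1.8
position: [0.531, -0.0065, 0.3122]
tool_rot: [-3.097, -0.503, -0.003]
ft_force: [0.4, -0.1, -0.1]
grip_width: 1.003
grip_force: 0.0
```

Call:
play_rows([
  [[0.35, -0.33, 0, 0, 0, -0.08, 1], [0.7, -0.67, 0, 0, 0, -0.16, 1], [1, -0.95, 0, 0, 0, -0.25, 1], [1, -0.95, 0, 0, 0, -0.33, 1], [1, -0.95, 0, 0, 0, -0.4, 1], [1, -0.95, 0, 0, 0, -0.4, 1], [1, -0.95, 0, 0, 0, -0.4, 1]],
])

```text
time: 2.5
position: [0.5956, 0.1067, 0.3118]
tool_rot: [2.804, 1.417, -0.001]
ft_force: [-0.9, 0.0, -0.8]
grip_width: 1.002
grip_force: 0.0
```

```bash
cat >> h.py <<'E'
from scipy.spatial.transform import Rotation as Ro
def go(target,yang=None):
    "tool-frame shares from the present pose to TCP target with tool y at yang deg"
    s=ctrl.get_state();R=Ro.from_rotvec(s['tool_rot']).as_matrix();p=np.array(s['position'])
    print('t',s['time'],'pos',p.round(4),'yang',np.degrees(np.arctan2(R[1,1],R[0,1])).round(2),'j7',s['joint_positions'][6].round(3),'shift',(R.T@(np.array(target)-p)/.1).round(3))
    if yang is not None:
        a=np.radians(yang);y=np.array([np.cos(a),np.sin(a),0]);z=np.array([0,0,-1.]);T=np.c_[np.cross(y,z),y,z]
        print('turn',(Ro.from_matrix(R.T@T).as_rotvec()/(np.pi/2)).round(3))
E
python3 - <<'E'
from h import *
go([.6256,.1393,.3],-36.3)
E
```

```text
t 2.5 pos [0.5956 0.1067 0.3118] yang -36.36 j7 -1.029 shift [0.44  0.048 0.118]
turn [-0.     0.001 -0.001]
```

Call:
play_rows([
  [[0.25, 0.03, 0.1, 0, 0, 0, 1], [0.44, 0.05, 0.2, 0, 0, 0, 1], [0.44, 0.05, 0.45, 0, 0, 0, 1], [0.44, 0.05, 0.73, 0, 0, 0, 1], [0.44, 0.05, 0.73, 0, 0, 0, 1], [0.44, 0.05, 0.73, 0, 0, 0, 1]],
])

```text
time: 3.1
position: [0.6256, 0.1397, 0.2395]
tool_rot: [2.802, 1.42, -0.001]
ft_force: [-0.4, 0.6, 1.0]
grip_width: 1.001
grip_force: 0.0
```

Call:
play_rows([
  [[0, 0, 0, 0, 0, 0, -1], [0, 0, 0, 0, 0, 0, -1], [0, 0, 0, 0, 0, 0, -1], [0, 0, 0, 0, 0, 0, -1], [0, 0, 0, 0, 0, 0, -1], [0, 0, 0, 0, 0, 0, -1], [0, 0, 0, 0, 0, 0, -1], [0, 0, 0, 0, 0, 0, -1]],
], squeeze=25)

```text
time: 3.9
position: [0.6255, 0.1405, 0.2392]
tool_rot: [2.801, 1.423, -0.0]
ft_force: [0.5, 0.1, -0.5]
grip_width: 0.355
grip_force: 0.0
```

```bash
python3 - <<'E'
from h import *
go([.6256,.1393,.239],-83)
snap('side','side1.png');im=snap('top','top1.png')
# plate axis from base picture: bright pixels in rows 258-292
o=cv2.imread('pics/top0.png')
pts=[]
for v in range(260,288,3):
    u=np.where(o[v,185:215].min(1)>150)[0]+185
    if len(u): pts.append(plane('top',u.mean(),v,.006)[:2]); print(v,u.min(),u.max(),pts[-1].round(4))
vx=cv2.fitLine(np.array(pts,np.float32),cv2.DIST_L2,0,.01,.01).ravel();print(vx,np.degrees(np.arctan2(vx[1],vx[0])))
E
```

```text
t 3.9 pos [0.6255 0.1405 0.2392] yang -36.13 j7 -1.122 shift [-0.009  0.008  0.002]
turn [-0.     0.     0.521]
260 191 203 [0.5413 0.1283]
263 191 203 [0.5351 0.1281]
266 192 203 [0.5288 0.1268]
269 192 204 [0.5226 0.1255]
272 192 204 [0.5164 0.1253]
275 192 204 [0.5101 0.125 ]
278 192 204 [0.504  0.1248]
281 193 205 [0.4978 0.1225]
284 193 205 [0.4916 0.1223]
287 193 205 [0.4854 0.122 ]
[0.99311936 0.11710647 0.5133073  0.12506291] 6.7251377
```

View pics/side1.png

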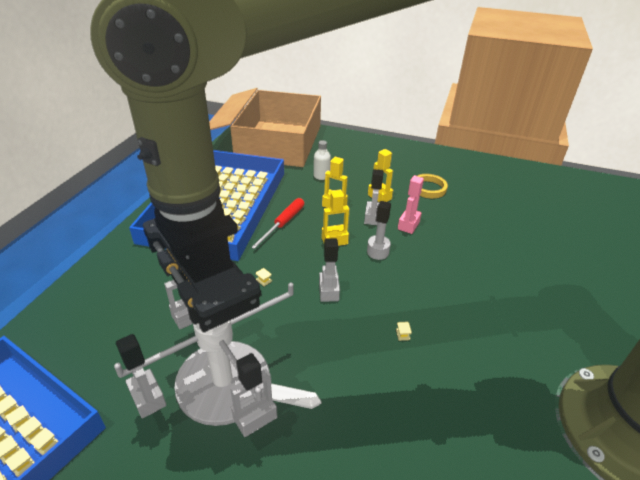

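The side view shows the gripper straddling the knob at about (215,280), with the fingers still closing. The plate points along 186.7°, so the head needs to turn about 47° clockwise.

Call:
play_rows([
  [[0, 0, 0, 0, 0, 0, -1], [0, 0, 0, 0, 0, 0, -1], [0, 0, 0, 0, 0, 0, -1], [0, 0, 0, 0, 0, 0, -1], [0, 0, 0, 0, 0, 0, -1], [0, 0, 0, 0, 0, 0, -1]],
])

```text
time: 4.6
position: [0.6266, 0.1396, 0.2392]
tool_rot: [2.8, 1.421, 0.003]
ft_force: [6.5, -1.0, -2.2]
grip_width: 0.181
grip_force: 25.0
```

Call:
play_rows([
  [[0, 0, 0, 0, 0, 0.07, -1], [0, 0, 0, 0, 0, 0.14, -1], [0, 0, 0, 0, 0, 0.21, -1], [0, 0, 0, 0, 0, 0.28, -1], [0, 0, 0, 0, 0, 0.35, -1], [0, 0, 0, 0, 0, 0.42, -1], [0, 0, 0, 0, 0, 0.48, -1], [0, 0, 0, 0, 0, 0.52, -1]],
])

```text
time: 5.4
position: [0.6277, 0.1379, 0.2392]
tool_rot: [3.133, 0.184, 0.006]
ft_force: [7.4, -4.1, -3.8]
grip_width: 0.181
grip_force: 25.0
```

Call:
play_rows([
  [[0, 0, 0, 0, 0, 0, -1], [0, 0, 0, 0, 0, 0, -1], [0, 0, 0, 0, 0, 0, -1]],
])

```text
time: 5.7
position: [0.6276, 0.1378, 0.2391]
tool_rot: [3.133, 0.189, 0.006]
ft_force: [7.4, -3.9, -3.2]
grip_width: 0.179
grip_force: 25.0
```

```bash
python3 - <<'E'
from h import *
go([.6256,.1393,.239],-83.3)
snap('side','side2.png')
E
```

```text
t 5.7 pos [0.6276 0.1378 0.2391] yang -83.11 j7 -1.89 shift [-0.018 -0.017  0.001]
turn [ 0.002 -0.002  0.002]
```

View pics/side2.png

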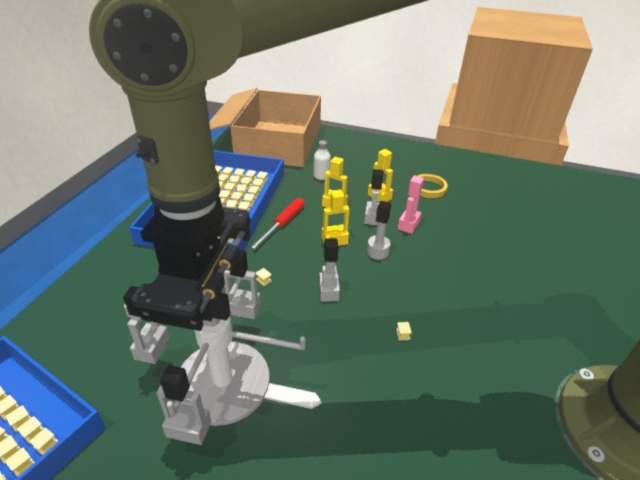

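The head has turned; the hook tip at (303,343) now lies above the plate. I'll release, lift and travel to the gauge.

Call:
play_rows([
  [[0, 0, 0, 0, 0, 0, 0.5], [0, 0, 0, 0, 0, 0, 0.5], [0, 0, 0, 0, 0, 0, 0.5], [0, 0, 0, 0, 0, 0, 0.5], [0, 0, 0, 0, 0, 0, 0.5], [0, 0, -0.25, 0, 0, 0, 0.5], [0, 0, -0.5, 0, 0, 0, 0.5], [0, 0, -0.75, 0, 0, 0, 0.5]],
])

```text
time: 6.55
position: [0.6252, 0.1407, 0.315]
tool_rot: [-3.135, -0.194, 0.001]
ft_force: [1.0, -0.6, 0.4]
grip_width: 0.736
grip_force: 0.0
```

Call:
play_rows([
  [[-0.12, 0.35, 0, 0, 0, 0, 0.3], [-0.24, 0.7, 0, 0, 0, 0, 0.3], [-0.36, 1, 0, 0, 0, 0, 0.3]],
])

```text
time: 6.85
position: [0.6018, 0.0353, 0.3144]
tool_rot: [3.135, 0.193, 0.0]
ft_force: [-0.3, -0.1, -0.5]
grip_width: 0.659
grip_force: 0.0
```

Call:
play_rows([
  [[-0.12, 0.35, 0, 0, 0, 0, 0.3], [-0.24, 0.7, 0, 0, 0, 0, 0.3], [-0.36, 1, 0, 0, 0, 0, 0.3]],
])

```text
time: 7.15
position: [0.5781, -0.0688, 0.3143]
tool_rot: [3.135, 0.192, 0.0]
ft_force: [0.1, -0.4, -0.1]
grip_width: 0.651
grip_force: 0.0
```

Call:
play_rows([
  [[-0.12, 0.35, 0, 0, 0, 0, 0.3], [-0.24, 0.7, 0, 0, 0, 0, 0.3], [-0.36, 1, 0, 0, 0, 0, 0.3]],
])

```text
time: 7.45
position: [0.5546, -0.1724, 0.3143]
tool_rot: [3.135, 0.192, -0.0]
ft_force: [-0.6, 0.1, -0.8]
grip_width: 0.652
grip_force: 0.0
```

Call:
play_rows([
  [[-0.12, 0.35, 0, 0, 0, 0, 0.3], [-0.24, 0.7, 0, 0, 0, 0, 0.3], [-0.36, 1, 0, 0, 0, 0, 0.3]],
])

```text
time: 7.75
position: [0.5312, -0.276, 0.3143]
tool_rot: [3.135, 0.192, -0.0]
ft_force: [-0.6, -0.5, 0.1]
grip_width: 0.648
grip_force: 0.0
```

Call:
play_rows([
  [[-0.12, 0.35, 0, 0, 0, 0, 0.3], [-0.24, 0.7, 0, 0, 0, 0, 0.3], [-0.36, 1, 0, 0, 0, 0, 0.3], [-0.36, 1, 0, 0, 0, 0, 0.3], [-0.36, 1, 0, 0, 0, 0, 0.3]],
])

```text
time: 8.25
position: [0.5081, -0.3783, 0.3139]
tool_rot: [-3.135, -0.191, 0.0]
ft_force: [0.2, 1.6, -0.2]
grip_width: 0.65
grip_force: 0.0
```

```bash
python3 - <<'E'
from h import *
go([.507,-.384,.163],-80.8)
B={}
for n in('top','side'):
    im=snap(n,n+'3.png')[:,:,::-1]; g=im.max(2)
    k,l,st,c=cv2.connectedComponentsWithStats((g<50).astype(np.uint8))
    for i in range(1,k):
        x,y=c[i]
        if 60<st[i,4]<2500 and x<240:
            r=cv2.minAreaRect(np.argwhere(l==i)[:,::-1].astype(np.float32)); print(n,st[i],c[i].round(1),[np.round(x,1) for x in r])
E
cd pics; python3 -c "
import cv2,numpy as np
s=cv2.imread('side3.png');t=cv2.imread('top3.png')
cv2.imwrite('c3.png',np.hstack([cv2.resize(t[120:320,80:280],(400,400)),cv2.resize(s[255:455,110:310],(400,400))]))"
```

```text
t 8.25 pos [ 0.5081 -0.3783  0.3139] yang -83.03 j7 -0.936 shift [-0.018  0.057  1.509]
turn [-0.001  0.    -0.025]
top [157 132  18  20 283] [165.7 141.4] [array([165.5, 141.5]), array([19., 17.]), np.float64(90.0)]
top [158 180  17  36 437] [165.9 197.2] [array([165.8, 197.5]), array([35.6, 14. ]), np.float64(83.3)]
top [225 186  17  17 226] [233.  193.4] [array([232.9, 193.6]), array([16.5, 15. ]), np.float64(84.3)]
top [ 97 201  21  18 305] [106.8 209.1] [array([107. , 209.5]), array([17., 20.]), np.float64(90.0)]
top [  0 430  21  45 130] [  9.4 446.9] [array([ 10., 452.]), array([44., 20.]), np.float64(90.0)]
side [229 252  18  24 297] [238.2 265.3] [array([237.9, 264.3]), array([22.6, 17.3]), np.float64(81.9)]
side [124 287  26  30 563] [136.7 301.2] [array([136.7, 301.5]), array([31. , 22.5]), np.float64(71.6)]
side [187 289  43  30 962] [208.  303.6] [array([208. , 303.7]), array([44.6, 24.5]), np.float64(9.9)]
side [160 366  29  35 682] [174.3 383. ] [array([174. , 382.9]), array([28.5, 31.3]), np.float64(18.4)]
```

View pics/c3.png

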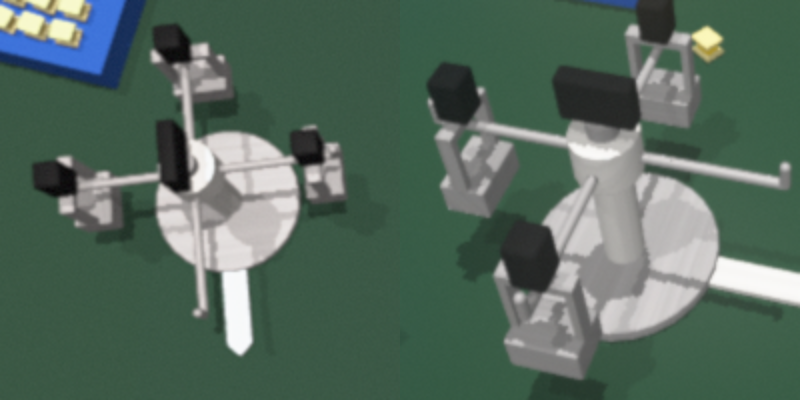

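The crop shows the empty hook, tip at about (180,276) in the top view, roughly parallel to the plate. Next I'll compute the angle precisely.

```bash
python3 - <<'E'
from h import *
Q=[tri('top',a,'side',b)[0] for a,b in(((232.9,193.6),(238.2,265)),((165.7,141.5),(136.7,301.3)),((107,209.3),(174.2,383)))]
k=tri('top',(165.9,197.5),'side',(208,303.6))[0];print(np.round(Q,4),k.round(4))
d=Q[0]-Q[2];print('normal dir',np.degrees(np.arctan2(d[0],-d[1]))-0)
c=(Q[0]+Q[2])/2;e=c-Q[1];print('axis',c.round(4),'hook dir',np.degrees(np.arctan2(e[1],e[0]))%360,'from pair',(np.degrees(np.arctan2(d[1],d[0]))-90)%360)
o,dd=ray('top',180.5,276);print('hook tip',plane('top',180.5,276,.152))
# arm rod centre line at z=.13
im=cv2.imread('pics/top3.png').astype(int);P=[]
for v in range(232,270,4):
    r=im[v,165:192]; sat=r.max(1)-r.min(1); g=np.where((r.min(1)>105)&(sat<30))[0]+165
    if len(g): P.append(plane('top',g.mean(),v,.13)[:2]); print(v,g.min(),g.max(),P[-1].round(4))
l=cv2.fitLine(np.array(P,np.float32),cv2.DIST_HUBER,0,.01,.01).ravel();print(np.degrees(np.arctan2(l[1],l[0])),l)
E
```

```text
[[0.6392 0.0281 0.1587]
 [0.737  0.1517 0.1628]
 [0.6123 0.2495 0.1626]] [0.6261 0.1383 0.1857]
normal dir 6.92477013589486
axis [0.6257 0.1388 0.1607] hook dir 186.62329815628075 from pair 186.92477013589485
hook tip [0.49380385 0.11721031 0.152     ]
232 165 191 [0.5763 0.132 ]
236 165 191 [0.5689 0.1316]
240 165 191 [0.5615 0.1313]
244 166 191 [0.5542 0.13  ]
248 170 191 [0.5468 0.1261]
252 176 191 [0.5394 0.1203]
256 178 191 [0.5322 0.1209]
260 178 191 [0.5249 0.1227]
264 178 191 [0.5176 0.1224]
268 179 191 [0.5104 0.1206]
11.494081 [0.9799453  0.1992667  0.54322726 0.12579311]
```

Call:
play_rows([
  [[-0.02, 0.05, 0, 0, 0, -0.025, 0.3], [-0.02, 0.05, 0.3, 0, 0, -0.025, 0.3], [-0.02, 0.05, 0.6, 0, 0, -0.025, 0.3], [-0.02, 0.05, 0.9, 0, 0, -0.025, 0.3], [-0.02, 0.05, 0.9, 0, 0, -0.025, 0.3]],
])

```text
time: 8.85
position: [0.5057, -0.38, 0.2199]
tool_rot: [-3.125, -0.259, 0.009]
ft_force: [-1.3, 0.3, -0.7]
grip_width: 0.644
grip_force: 0.0
```

```bash
python3 - <<'E'
from h import *
go([.507,-.3837,.163],-80.8)
im=snap('side','side4.png')
cv2.imwrite('pics/c4.png',cv2.resize(im[90:240,290:490,::-1],(800,600)))
a=np.radians(186.8);d=np.array([np.cos(a),np.sin(a),0])
for r in(.06,.112,.132):
  for z in(.13,.152): X=np.array([.6258,.1388,z])+r*d; print(r,z,proj('top',X).round(1),proj('side',X).round(1))
E
```

```text
t 8.85 pos [ 0.5057 -0.38    0.2199] yang -80.52 j7 -0.908 shift [0.009 0.043 0.569]
turn [-0.004  0.003  0.003]
0.06 0.13 [177.9 237.5] [252.9 338.1]
0.06 0.152 [174.2 235.2] [251.9 328. ]
0.112 0.13 [180.  265.7] [288.4 344.9]
0.112 0.152 [176.3 264.2] [288.1 334.8]
0.132 0.13 [180.8 276.7] [302.2 347.6]
0.132 0.152 [177.1 275.5] [302.2 337.5]
```

View pics/c4.png

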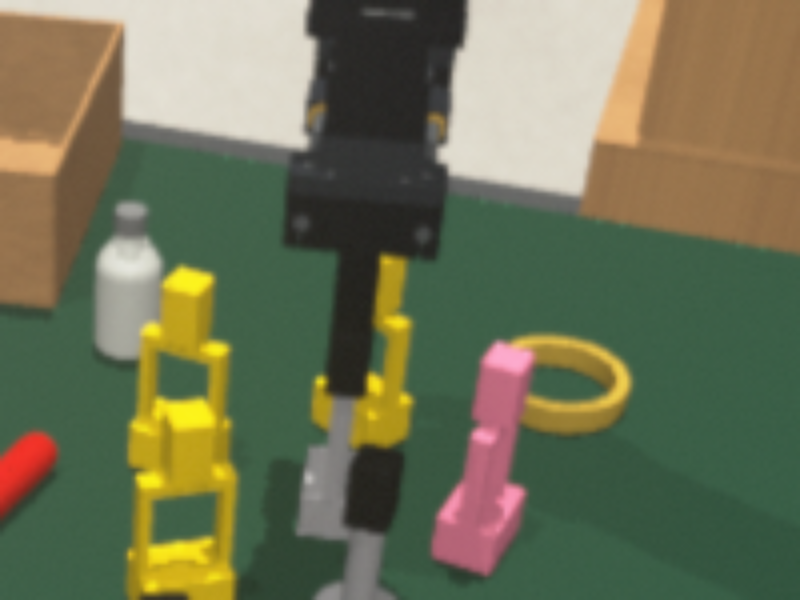

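The side crop shows the fingers lined up over the grey gauge, with the nearest yellow one clear behind. I'll descend and grip it.

Call:
play_rows([
  [[0.01, 0.04, 0.1, 0, 0, 0, 0.3], [0.01, 0.04, 0.3, 0, 0, 0, 0.3], [0.01, 0.04, 0.45, 0, 0, 0, 0.3], [0.01, 0.04, 0.57, 0, 0, 0, 0.3], [0.01, 0.04, 0.57, 0, 0, 0, 0.3], [0.01, 0.04, 0.57, 0, 0, 0, 0.3]],
])

```text
time: 9.5
position: [0.509, -0.3869, 0.1676]
tool_rot: [3.131, 0.255, 0.001]
ft_force: [0.3, 0.6, 1.4]
grip_width: 0.652
grip_force: 0.0
```

Call:
play_rows([
  [[0, 0, 0, 0, 0, 0, -1], [0, 0, 0, 0, 0, 0, -1], [0, 0, 0, 0, 0, 0, -1], [0, 0, 0, 0, 0, 0, -1], [0, 0, 0, 0, 0, 0, -1], [0, 0, 0, 0, 0, 0, -1], [0, 0, 0, 0, 0, 0, -1], [0, 0, 0, 0, 0, 0, -1]],
], squeeze=30)

```text
time: 10.3
position: [0.5088, -0.3866, 0.1672]
tool_rot: [-3.131, -0.255, 0.0]
ft_force: [-0.5, 0.9, -0.1]
grip_width: 0.273
grip_force: 29.9
```

```bash
python3 - <<'E'
from h import *
s=ctrl.get_state();print(s['grip_width'],s['grip_force'],s['ft_force'])
go([.507,-.3837,.163],-80.8)
E
```

```text
0.27263160087787225 29.882888104766607 [-0.5001939   0.88095703 -0.0725956 ]
t 10.3 pos [ 0.5088 -0.3866  0.1672] yang -80.67 j7 -0.92 shift [-0.013 -0.031  0.042]
turn [-0.     0.     0.001]
```

Gripped: the width of 23.7 mm matches the 24 mm grip. I'll lift and carry it.

Call:
play_rows([
  [[0, 0, -0.1, 0, 0, 0, -1], [0, 0, -0.3, 0, 0, 0, -1], [0, 0, -0.55, 0, 0, 0, -1], [0, 0, -0.8, 0, 0, 0, -1], [0, 0, -1, 0, 0, 0, -1]],
])

```text
time: 10.8
position: [0.5085, -0.3872, 0.2689]
tool_rot: [3.13, 0.254, 0.0]
ft_force: [0.5, 0.1, -3.8]
grip_width: 0.272
grip_force: 29.9
```

Call:
play_rows([
  [[0, 0, -0.2, 0, 0, 0, -1], [0, 0, -0.4, 0, 0, 0, -1], [0, 0, -0.6, 0, 0, 0, -1], [0, 0, -0.6, 0, 0, 0, -1], [0, 0, -0.6, 0, 0, 0, -1]],
])

```text
time: 11.3
position: [0.5085, -0.3869, 0.3269]
tool_rot: [3.131, 0.255, -0.001]
ft_force: [-0.4, 0.6, -4.0]
grip_width: 0.27
grip_force: 29.9
```

Call:
play_rows([
  [[0.02, -0.15, 0, 0, 0, 0, -1], [0.04, -0.4, 0, 0, 0, 0, -1], [0.06, -0.7, 0, 0, 0, 0, -1], [0.07, -1, 0, 0, 0, 0, -1]],
])

```text
time: 11.7
position: [0.4988, -0.2844, 0.3254]
tool_rot: [-3.129, -0.256, 0.003]
ft_force: [0.2, 0.0, -4.0]
grip_width: 0.277
grip_force: 29.9
```

Call:
play_rows([
  [[0.02, -0.3, 0, 0, 0, 0, -1], [0.04, -0.6, 0, 0, 0, 0, -1], [0.07, -1, 0, 0, 0, 0, -1]],
])

```text
time: 12.0
position: [0.4888, -0.186, 0.3256]
tool_rot: [-3.131, -0.253, 0.004]
ft_force: [0.9, 0.3, -2.5]
grip_width: 0.272
grip_force: 29.9
```

Call:
play_rows([
  [[0.02, -0.3, 0, 0, 0, 0, -1], [0.04, -0.6, 0, 0, 0, 0, -1], [0.07, -1, 0, 0, 0, 0, -1]],
])

```text
time: 12.3
position: [0.4794, -0.0863, 0.3257]
tool_rot: [3.131, 0.253, -0.004]
ft_force: [0.3, 0.5, -2.6]
grip_width: 0.273
grip_force: 29.9
```

Call:
play_rows([
  [[0.02, -0.3, 0, 0, 0, 0, -1], [0.04, -0.6, 0, 0, 0, 0, -1], [0.07, -0.9, 0, 0, 0, 0, -1], [0.07, -1, 0, 0, 0, 0, -1]],
])

```text
time: 12.7
position: [0.4699, 0.0175, 0.3261]
tool_rot: [-3.129, -0.265, 0.003]
ft_force: [0.5, 0.9, -2.9]
grip_width: 0.271
grip_force: 29.9
```

Call:
play_rows([
  [[0.02, -0.2, 0, 0, 0, 0.028, -1], [0.04, -0.45, 0, 0, 0, 0.028, -1], [0.06, -0.7, 0, 0, 0, 0.028, -1], [0.07, -0.9, 0, 0, 0, 0.028, -1], [0.07, -1, 0, 0, 0, 0.028, -1], [0.07, -1, 0, 0, 0, 0.028, -1], [0.07, -1, 0, 0, 0, 0.028, -1]],
])

```text
time: 13.4
position: [0.4622, 0.111, 0.3268]
tool_rot: [3.135, 0.185, -0.001]
ft_force: [-0.1, -0.5, -4.5]
grip_width: 0.275
grip_force: 29.9
```

```bash
python3 - <<'E'
from h import *
go([.462,.1193,.251],-83.2)
print(ctrl.get_state()['grip_width'],ctrl.get_state()['ft_force'])
snap('top','top5.png')
im=snap('side','side5.png');cv2.imwrite('pics/c5.png',cv2.resize(im[200:440,120:440,::-1],(800,600)))
E
```

```text
t 13.4 pos [0.4622 0.111  0.3268] yang -83.26 j7 -1.696 shift [ 0.009 -0.083  0.757]
turn [ 0.001  0.001 -0.001]
0.2754476028283137 [-0.08408762 -0.51428914 -4.46509018]
```

View pics/c5.png

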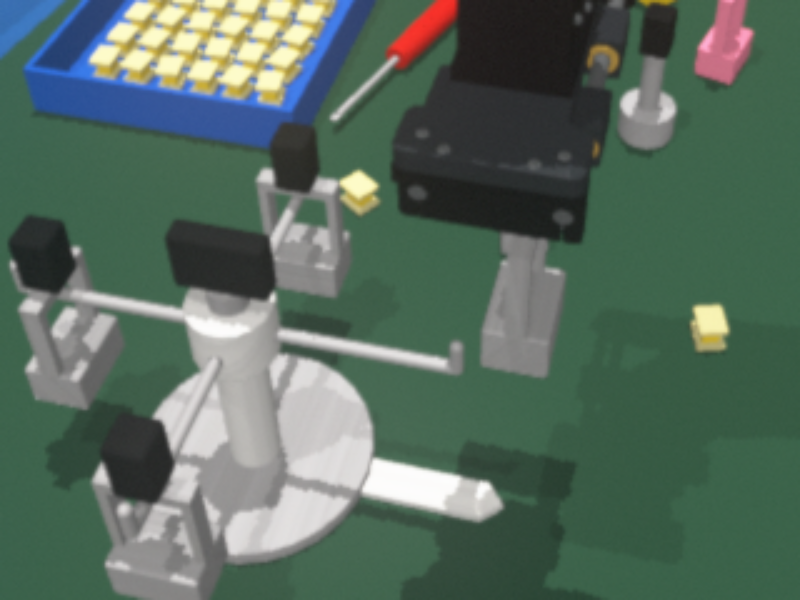

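The crop shows the gauge upright in the gripper just outside the hook tip (455,355). The foot's near lower edge runs from (482,362) to (548,375). I'll lower it to threading height and compare it with the tip.

Call:
play_rows([
  [[0.01, -0.08, 0.15, 0, 0, 0, -1], [0.01, -0.08, 0.35, 0, 0, 0, -1], [0.01, -0.08, 0.55, 0, 0, 0, -1], [0.01, -0.08, 0.7, 0, 0, 0, -1], [0.01, -0.08, 0.76, 0, 0, 0, -1], [0.01, -0.08, 0.76, 0, 0, 0, -1], [0.01, -0.08, 0.76, 0, 0, 0, -1]],
])

```text
time: 14.2
position: [0.4629, 0.12, 0.2519]
tool_rot: [-3.136, -0.185, -0.002]
ft_force: [0.5, -0.0, -3.7]
grip_width: 0.273
grip_force: 29.9
```

```bash
python3 - <<'E'
from h import *
print('foot edge centre',plane('side',326,347.4,.160),'expected',np.array([.4622,.111])+.026*np.array([np.cos(np.radians(96.8)),np.sin(np.radians(96.8))]))
print([plane('side',*p,.160).round(4) for p in((312.8,344.8),(339.2,350))])
go([.512,.1255,.251],-83.2)
a=np.radians(186.8);d=np.array([np.cos(a),np.sin(a),0]);l=np.array([-d[1],d[0],0])
p=np.array(ctrl.get_state()['position'])-[.6258,.1388,0];print('radial',p@d,'lateral',p@l)
im=snap('side','side6.png');cv2.imwrite('pics/c6.png',cv2.resize(im[230:430,180:440,::-1],(780,600)))
E
```

```text
foot edge centre [0.45725311 0.13385119 0.16      ] expected [0.4591215 0.1368171]
[array([0.475 , 0.1358, 0.16  ]), array([0.4396, 0.1319, 0.16  ])]
t 14.2 pos [0.4629 0.12   0.2519] yang -83.25 j7 -1.76 shift [0.494 0.003 0.009]
turn [ 0.    -0.001 -0.001]
radial 0.1639957856121701 lateral -0.0006066942120894017
```

View pics/c6.png

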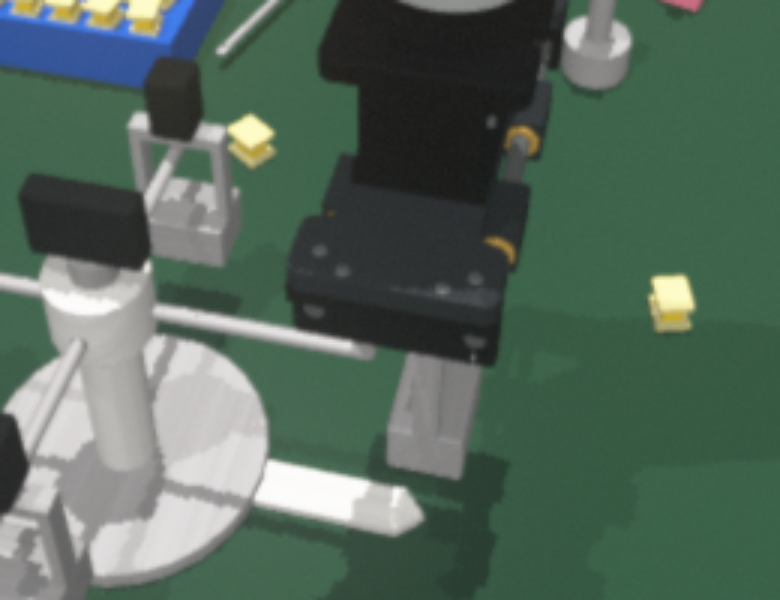

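The crop shows the gauge outside the hook tip at threading height, centred on the line within about 3 mm. I'll thread it inwards.

Call:
play_rows([
  [[0.05, 0, 0, 0, 0, 0, -1], [0.12, 0, 0, 0, 0, 0, -1], [0.2, 0, 0, 0, 0, 0, -1], [0.28, 0, 0, 0, 0, 0, -1], [0.28, 0, 0, 0, 0, 0, -1]],
])

```text
time: 14.75
position: [0.4915, 0.1237, 0.2512]
tool_rot: [-3.135, -0.186, -0.001]
ft_force: [-0.2, -0.3, -4.1]
grip_width: 0.274
grip_force: 29.9
```

Call:
play_rows([
  [[0.06, 0, 0, 0, 0, 0, -1], [0.12, 0, 0, 0, 0, 0, -1], [0.18, 0, 0, 0, 0, 0, -1], [0.24, 0, 0, 0, 0, 0, -1], [0.24, 0, 0, 0, 0, 0, -1], [0.24, 0, 0, 0, 0, 0, -1]],
])

```text
time: 15.35
position: [0.5139, 0.1265, 0.2511]
tool_rot: [-3.136, -0.186, 0.001]
ft_force: [0.1, -0.1, -4.3]
grip_width: 0.271
grip_force: 29.9
```

```bash
python3 - <<'E'
from h import *
go([.514,.1255,.221],-83.2)
print(ctrl.get_state()['ft_force'])
im=snap('side','side7.png');cv2.imwrite('pics/c7.png',cv2.resize(im[230:430,180:440,::-1],(780,600)))
E
```

```text
t 15.35 pos [0.5139 0.1265 0.2511] yang -83.19 j7 -1.844 shift [-0.     0.011  0.301]
turn [-0.  0.  0.]
[ 0.11328825 -0.05423584 -4.25264655]
```

View pics/c7.png

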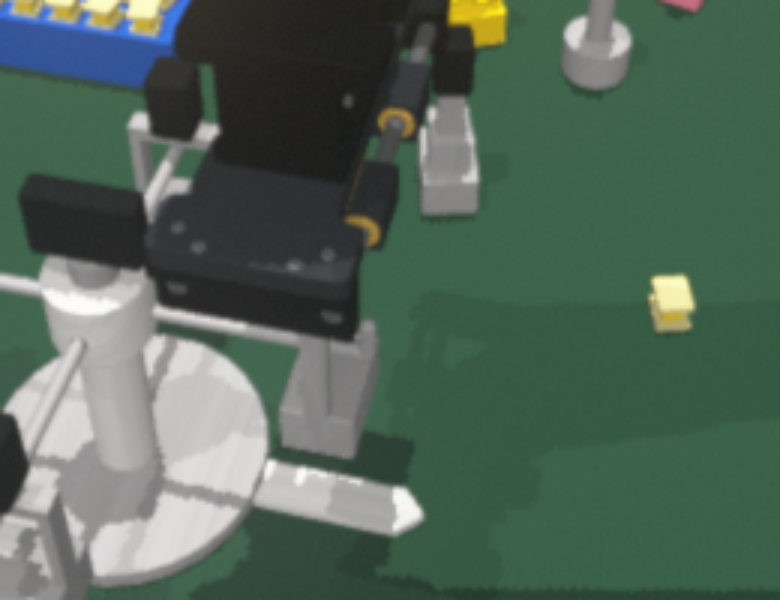

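The gauge is threaded: the frame post is at (318,370) and the upturned tip shows outside it at (368,345), with no contact force. I'll lower it gently.

Call:
play_rows([
  [[0, 0.01, 0.05, 0, 0, 0, -1], [0, 0.01, 0.1, 0, 0, 0, -1], [0, 0.01, 0.15, 0, 0, 0, -1], [0, 0.01, 0.2, 0, 0, 0, -1], [0, 0.01, 0.24, 0, 0, 0, -1], [0, 0.01, 0.27, 0, 0, 0, -1], [0, 0.01, 0.27, 0, 0, 0, -1]],
])

```text
time: 16.1
position: [0.5138, 0.1254, 0.2237]
tool_rot: [3.136, 0.186, -0.001]
ft_force: [-0.2, 0.6, -3.1]
grip_width: 0.277
grip_force: 29.9
```

Call:
play_rows([
  [[0, 0, 0.01, 0, 0, 0, -1], [0, 0, 0.02, 0, 0, 0, -1], [0, 0, 0.03, 0, 0, 0, -1], [0, 0, 0.03, 0, 0, 0, -1]],
])

```text
time: 16.5
position: [0.5141, 0.1254, 0.2212]
tool_rot: [3.136, 0.186, -0.0]
ft_force: [-0.1, 0.5, -3.6]
grip_width: 0.272
grip_force: 29.9
```

Call:
play_rows([
  [[0, 0, 0.01, 0, 0, 0, -1], [0, 0, 0.01, 0, 0, 0, -1], [0, 0, 0.02, 0, 0, 0, -1], [0, 0, 0.02, 0, 0, 0, -1]],
])

```text
time: 16.9
position: [0.5143, 0.1256, 0.2206]
tool_rot: [3.135, 0.186, 0.001]
ft_force: [-3.2, -0.3, 8.7]
grip_width: 0.272
grip_force: 29.9
```

It has made contact, with about 13 N on the arm. I'll ease up 1 mm, release and look.

Call:
play_rows([
  [[0, 0, -0.01, 0, 0, 0, -1], [0, 0, -0.01, 0, 0, 0, -1]],
])

```text
time: 17.1
position: [0.5143, 0.1255, 0.2207]
tool_rot: [3.136, 0.186, 0.001]
ft_force: [-2.4, -0.4, 3.7]
grip_width: 0.272
grip_force: 29.9
```

Call:
play_rows([
  [[0, 0, 0, 0, 0, 0, -0.3], [0, 0, 0, 0, 0, 0, -0.1], [0, 0, 0, 0, 0, 0, 0.1], [0, 0, 0, 0, 0, 0, 0.2], [0, 0, 0, 0, 0, 0, 0.3], [0, 0, 0, 0, 0, 0, 0.3], [0, 0, 0, 0, 0, 0, 0.3]],
])

```text
time: 17.8
position: [0.5141, 0.1254, 0.2202]
tool_rot: [3.136, 0.186, -0.0]
ft_force: [-0.7, -0.4, 0.0]
grip_width: 0.644
grip_force: 0.0
```

Call:
play_rows([
  [[0, 0, -0.1, 0, 0, 0, 0.3], [0, 0, -0.25, 0, 0, 0, 0.3], [0, 0, -0.5, 0, 0, 0, 0.3], [0, 0, -0.75, 0, 0, 0, 0.3], [0, 0, -1, 0, 0, 0, 0.3]],
])

```text
time: 18.3
position: [0.5142, 0.1258, 0.3228]
tool_rot: [3.136, 0.187, 0.003]
ft_force: [0.7, 0.1, -0.2]
grip_width: 0.654
grip_force: 0.0
```

Call:
play_rows([
  [[-0.3, 0.3, 0, 0, 0, 0, 0.3], [-0.3, 0.6, 0, 0, 0, 0, 0.3], [-0.3, 1, 0, 0, 0, 0, 0.3]],
])

```text
time: 18.6
position: [0.496, 0.0234, 0.3226]
tool_rot: [3.134, 0.192, 0.006]
ft_force: [0.5, -0.1, 0.3]
grip_width: 0.648
grip_force: 0.0
```

Call:
play_rows([
  [[0, 0.3, 0, 0, 0, 0, 0.3], [0, 0.6, 0, 0, 0, 0, 0.3], [0, 1, 0, 0, 0, 0, 0.3], [0, 1, 0, 0, 0, 0, 0.3]],
])

```text
time: 19.0
position: [0.5081, -0.0834, 0.3213]
tool_rot: [3.134, 0.172, 0.002]
ft_force: [-0.7, -0.4, 0.1]
grip_width: 0.65
grip_force: 0.0
```

Call:
play_rows([
  [[0, 0.3, 0, 0, 0, 0, 0.3], [0, 0.6, 0, 0, 0, 0, 0.3], [0, 1, 0, 0, 0, 0, 0.3], [0, 1, 0, 0, 0, 0, 0.3], [0, 1, 0, 0, 0, 0, 0.3], [0, 1, 0, 0, 0, 0, 0.3]],
])

```text
time: 19.6
position: [0.5202, -0.1746, 0.3211]
tool_rot: [-3.136, -0.189, -0.002]
ft_force: [0.3, 0.2, -0.5]
grip_width: 0.65
grip_force: 0.0
```

```bash
python3 - <<'E'
from h import *
R={}
for n in('top','side'):
    im=snap(n,n+'8.png')[:,:,::-1]; g=im.max(2);R[n]=im
    k,l,st,c=cv2.connectedComponentsWithStats((g<50).astype(np.uint8))
    for i in range(1,k):
        if 60<st[i,4]<2500 and c[i][0]<330: print(n,st[i],c[i].round(1))
cv2.imwrite('pics/c8.png',np.hstack([cv2.resize(R['top'][120:320,80:280],(400,400)),cv2.resize(R['side'][250:450,130:330],(400,400))]))
E
```

```text
top [157 132  18  20 273] [165.8 141.4]
top [158 180  16  36 416] [166. 197.]
top [225 186  17  17 186] [233.2 193.5]
top [ 97 201  21  17 300] [106.8 209.1]
top [165 258  19  16 229] [173.7 265.2]
top [  0 430  21  45 111] [  9.5 446.2]
side [229 253  18  23 276] [238.2 265.8]
side [124 287  26  30 554] [136.7 301.2]
side [187 289  43  30 867] [208.1 304.4]
side [280 316  19  31 462] [289.2 331.3]
side [160 366  29  35 585] [174.5 384.5]
```

View pics/c8.png

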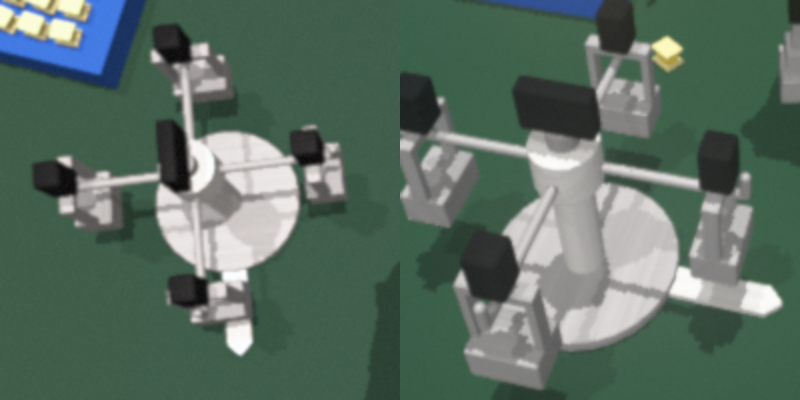

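The crop shows the gauge hanging on the hook by its window (top (174,265), side (289,331)), and the other grips haven't moved. I'll wait a second, check it is still and hand in.

Call:
play_rows([
  [[0, 0, 0, 0, 0, 0, 0.3], [0, 0, 0, 0, 0, 0, 0.3], [0, 0, 0, 0, 0, 0, 0.3], [0, 0, 0, 0, 0, 0, 0.3], [0, 0, 0, 0, 0, 0, 0.3], [0, 0, 0, 0, 0, 0, 0.3], [0, 0, 0, 0, 0, 0, 0.3], [0, 0, 0, 0, 0, 0, 0.3]],
])

```text
time: 20.5
position: [0.5198, -0.176, 0.3202]
tool_rot: [3.136, 0.186, -0.0]
ft_force: [-0.1, 0.1, -0.2]
grip_width: 0.65
grip_force: 0.0
```

```bash
python3 - <<'E'
from h import *
C=[]
for n,b in(('top',(160,185,250,280)),('side',(275,305,310,350))):
    im=snap(n,n+'9.png');m=(im.max(2)<50)[b[2]:b[3],b[0]:b[1]]
    v,u=np.nonzero(m);C.append((u.mean()+b[0],v.mean()+b[2]))
    o=cv2.imread(f'pics/{n}8.png');print(n,C[-1],'moved px',np.count_nonzero(np.abs(o[b[2]:b[3]+30,b[0]:b[1]+20].astype(int)-im[b[2]:b[3]+30,b[0]:b[1]+20,::-1]).max(2)>40))
X=tri('top',C[0],'side',C[1])[0]; print(X, np.degrees(np.arctan2(*(X-[.6258,.1388,0])[[1,0]]))%360)
if .155<X[2]<.172: print(ctrl.close_job())
E
```

```text
top (np.float64(173.75438596491227), np.float64(265.1622807017544)) moved px 0
side (np.float64(289.2416851441242), np.float64(331.5388026607539)) moved px 0
[0.51190952 0.12691972 0.16152921] 185.9551665267418
the job is handed in; nothing more can be done
None
```

The windowed gauge is hanging still on the empty hook, which I first turned to line up with the pointer plate (within about 1° by camera), and the job is handed in at about 20.6 s.

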